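# Tip a bird-movement case onto its back and lay it on the oak ledge

### The arm

A 6-joint arm with a two-finger parallel gripper is mounted at the origin on the work surface. World frame = base frame: x ahead of the robot, y to its left, z up, the work surface at z = 0. Lengths are in m, angles in rad, forces in N, time in s.
With the tool pointing down it reaches from about 0.25 to 0.725 m from the base axis. Payload 4 kg.
Tool frame: the origin (TCP) lies between the finger pads; the fingertips stand 14 mm ahead of it and the grasp point (between the pads) lies 5 mm behind it (finger_overhang is the distance from the TCP to the fingertips, in m); z points along the fingers, y is the line along which they close (so a half turn about z gives the same grasp; the last joint's range is limited). The gripper opens to 85 mm and grips with 20 to 120 N. Pads are 22 mm wide; open, the fingers measure 114 mm over their backs; the gripper's body (76 mm by 85 mm) begins 54 mm behind the grasp point. The pads swing forward as they close: fully open they stand 13 mm farther back than shut.
Start: joints at [-1.261, 0.241, 0.005, 1.335, 0, 1.571], TCP at [0.152, -0.476, 0.245] pointing down, gripper open.
Joint ranges: [-2.72, 2.72], [-1.05, 1.87], [-1.09, 1.28], [-1.99, 2.15], [-1.42, 1.44], [-3.14, 3.14]. Speed limits (rad/s): [2.79, 2.79, 3.14, 3.14, 3.14, 3.14].

### API

Orientations are given as a 3x3 rotation matrix whose columns are the frame's x, y, z axes.
In Python, from bench import * gives the robot as it stands.
- The arm moves only by the tool drive_tool, never from a script. Its argument "plan" is a list that holds one entry, the list of rows, each a list of 4 numbers: the shift along the tool's x, y, z in m, then the turn about the tool's z in rad. In form: [[[dx, dy, dz, roll], ...]]. A call has 1 to 10 rows; each row shifts and turns the commanded pose from where the row before left it, along the tool's axes as they then stand; what a row does not reach is not made up. A row lasts 1/12 s, in which the tool goes at most 41.7 mm and 7.16 degrees, less where a joint would pass 70% of its speed; a pose out of reach is approached as far as the arm can. A call with a gripper value outside its range is refused whole. "jaw" is the opening, from -1 (shut) to 1 (fully open), so that 0 is half open, set as the call begins (left out, the last holds). The fingers move at their own pace and stop on an object; "squeeze" is the grip in N (left out, the last holds). Time passes only in rows, so rows that do not move let the fingers close. It gives the time, the measured TCP pose, the force, the opening and the grip force at its end, in the units of the state.
- read_state(): the state, without advancing time (a new reading comes with each control period).
- snapshot(name): name is "scene" or "top" or "wrist"; returns the picture (480x640x3 uint8, red, green, blue); there is no depth.
- get_calibration(name): a dict with "fx", "fy", "cx", "cy" (pixels), "R" (3x3) and "t" (3): a world point X has camera coordinates R X + t. Camera axes: x right, y down, z forward; pixel columns grow to the right and rows downward; lengths in m; the calibration is good to about 2 mm. A picture is of the moment at which its call begins: read the wrist's pose just before it. get_calibration takes no time and is no camera call; for the wrist camera it gives the pose at the moment of the call.
- finish_job(): hands the job in; it is judged then, once.
The state is a dict: "time_s": time; "joints": joint angles; "joint_velocities": joint speeds; "joint_efforts": joint torques, N m; "ee_pos": TCP position; "orientation": TCP orientation; "wrist_force": force on the tool from outside, world axes, zero at the start; "moment": the same for the moment, N m; "opening": finger opening in m; "grasp_force": force on a finger pad.
Only numpy, scipy, OpenCV 4.12 (cv2) and the standard library are available. Lean on these libraries where they do the work, as an engineer would, in place of code of your own. Each camera call takes 0.05 s, during which the arm holds its last target. There are 200 camera calls.

### The job

Lift the standing movement case off the crowded slate, stand it upright on the cork mat and let go; then push it over (do not grip it while it tips) so that it falls onto its plain back and lies on the mat with its brass cam on top. Then, leaving everything else where it is, take the lying case across its sides and set it down, without dropping it, cam still upward, lengthwise in the middle of the black pad on the oak ledge..

Things in the scene. Friction and masses are not known exactly. Their poses are not given: they have to be found in the camera images.
- case_center (a point): Centre (half-way up) of the movement case: loose pale-wood block 150 mm tall (z, up at the start), 56 mm wide (y), 44 mm thick (x), 0.3 to 0.5 kg. Its x axis points out of the front, which faces roughly away from the robot at first and bears a round brass cam (42 mm across, 10 mm proud, 66 mm above the foot) and a low brass strip; above 90 mm it is bare. Back and both sides (y) are plain and flat.
- case: The same case; origin at the centre of its foot, same axes. Pushed on its front 100 mm or more above the foot it pivots about its back foot edge without sliding, passes its balance at about 16 degrees of lean, and falls by itself onto its back, its centre then about 97 mm behind where it stood.
- mat_top (a point): Centre of the top face of the fixed cork mat: 280 mm along its x axis, 200 mm along its y axis, 4 mm thick, lying flat on the cabinet top; it is where the case is stood and tipped.
- rest_top (a point): Centre of the top face of the fixed black rubber pad on the oak ledge: 190 mm along its x axis (lengthwise), 90 mm along its y axis; it stands 4 mm above the oak flap (340 mm by 220 mm, 18 mm thick), so the pad's top is 22 mm above the cabinet top. A low cherry cabinet 125 mm high, to which the flap is hinged, starts 115 mm from this point on the +y side.
- slate: Fixed grey slate board, 380 mm (its x) by 110 mm (y), 6 mm thick, origin at the centre of its underside. The case, the jar and the spring barrel stand on it in a row along x, about 110 mm apart, in any order.
- jar: Amber glass screw jar with a steel cap, 56 mm across, 90 mm tall, upright on the slate; origin at the centre of its underside. To be left alone.
- barrel: Brass spring barrel, 60 mm across, 64 mm tall, upright on the slate; origin at the centre of its underside. To be left alone.
- loupe: Black horn loupe, 42 mm across, 43 mm tall, standing on a corner of the oak flap on the robot's right-hand, far side; origin at the centre of its underside. To be left alone.
- cam: Loose brass snail cam, about 60 mm across and 6 mm thick (hub 12 mm), lying flat on the oak flap at the near corner by the cabinet; origin under its hub. To be left alone.
- burnisher: Burnisher with white bone handle, 140 mm long, 12 mm high, lying lengthwise on the flap beside the cabinet, about 88 mm from the pad's centre line; origin on its underside near the middle. To be left alone.
- cage_door: Silver-plated birdcage door, flat barred frame 110 x 156 x 6 mm, lying beyond the mat; origin at the centre of its underside. To be left alone.
- whistle: Copper whistle tube, 180 mm long, 22 mm across on two small feet, lying beyond the mat; origin under its middle. To be left alone.
There are look-alikes about, which are no part of the job. Leave any red look-alike of the case alone.

How it is judged:
By the outcome, as a careful person would: the job done as asked, in the order asked, and still so for the second after the job is handed in, with the robot touching nothing.
It also fails if it takes over 58 s, if anything falls off the work surface, if the arm or the gripper's body presses on something with over 40 N, if the wrist force passes 120 N, or if a joint passes its speed limit or range.

## Working session

There is one attempt and no reset: what is moved stays moved. The work goes in short steps, Python scripts to look and compute and a tool call to move; the robot and the scene stay as the last step left them, time stands still between calls to the robot, and variables do not carry over. Pictures are saved under pics/ and viewed, at most 10 in all, crops included, and the job is handed in when it is done.

Besides the shell and the picture viewer there is one more tool, called as name(argument=value, ...) on one line, values as JSON. drive_tool: Moves the arm, as the interface text tells. Its arguments: {"type":"object","properties":{"plan":{"type":"array","items":{"type":"array","items":{"type":"array","items":{"type":"number"}}}},"jaw":{"type":"number"},"squeeze":{"type":"number"}},"required":["plan"]}

```bash
mkdir -p pics; ls
python3 - <<'E'
from bench import *
import cv2,numpy as np
for n in("scene","top"):
    im=snapshot(n); cv2.imwrite(f"pics/{n}0.png",im[...,::-1])
    c=get_calibration(n); print(n,c)
s=read_state(); print(s)
E
```

```text
pics
scene {'fx': 477.57094421119444, 'fy': 477.57094421119444, 'cx': 327.5694735176807, 'cy': 241.6103982917107, 'R': array([[-0.56761929,  0.82324083,  0.00910374],
       [ 0.43572851,  0.3097774 , -0.8450909 ],
       [-0.69853347, -0.47572314, -0.53454513]]), 't': array([ 0.28857055, -0.15459156,  1.52414891])}
top {'fx': 579.383080689855, 'fy': 579.383080689855, 'cx': 313.93567865186094, 'cy': 237.80773082074677, 'R': array([[ 0.00173328, -0.99990551,  0.01363719],
       [-0.98298296, -0.00420863, -0.18364853],
       [ 0.18368857, -0.01308681, -0.98289737]]), 't': array([-0.00767398,  0.5423463 ,  1.29332781])}
{'time_s': 0.1, 'joints': array([-1.26100489e+00,  2.41338515e-01,  3.82880662e-03,  1.33516451e+00,
       -3.40480357e-06,  1.57081985e+00]), 'joint_velocities': array([-8.03308324e-04, -1.46529526e-03,  3.81299103e-03, -2.23531908e-05,
       -1.09440778e-03,  1.15802954e-03]), 'joint_efforts': array([-1.51537497e-03, -3.73137403e+01,  2.53010112e+01,  1.08386434e-02,
       -1.68885090e-04, -7.12152257e-07]), 'ee_pos': array([ 0.15226449, -0.47568475,  0.24448999]), 'orientation': array([[ 9.52404342e-01,  3.04837066e-01, -5.75737300e-04],
       [ 3.04837610e-01, -9.52402665e-01,  1.78746232e-03],
       [-3.44897062e-06, -1.87789326e-03, -9.99998237e-01]]), 'wrist_force': array([ 0.3153382 , -0.70107176, -1.15759717]), 'moment': array([0.03477251, 0.00321805, 0.00161466]), 'grasp_force': 0.0, 'opening': 0.08558311331337864}
```

View pics/scene0.png

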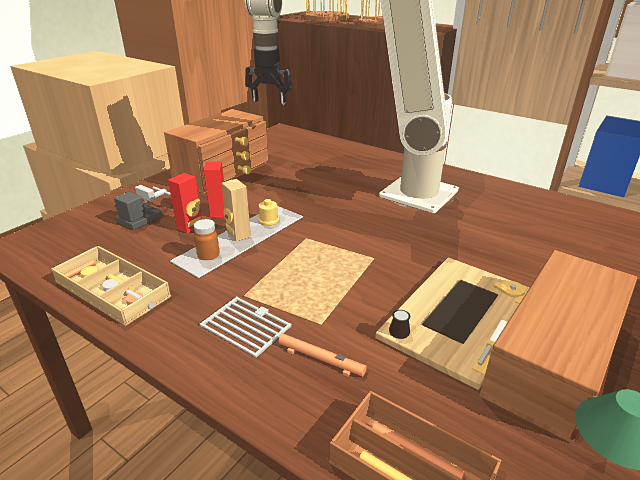

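View pics/top0.png

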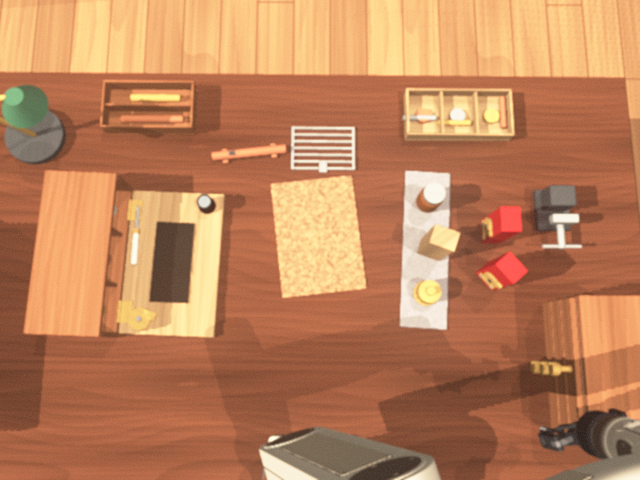

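Candidates for the case: pale block at scene (235,210) / top (440,242), with the red look-alikes at scene (185,203) and (214,190), top (502,225) and (502,272). By description (pale wood, standing on the slate between jar and barrel) it is the pale one. I'll check it in a close crop.

```bash
cat > h.py <<'E'
from bench import *
import cv2,numpy as np
def ray(n,px,z,c=None):
    c=c or get_calibration(n); px=np.atleast_2d(px).astype(float)
    d=np.c_[(px[:,0]-c["cx"])/c["fx"],(px[:,1]-c["cy"])/c["fy"],np.ones(len(px))]@c["R"]
    C=-c["R"].T@c["t"]; return C+d*((z-C[2])/d[:,2])[:,None]
def proj(n,X,c=None):
    c=c or get_calibration(n); p=np.atleast_2d(X)@c["R"].T+c["t"]
    return np.c_[p[:,0]/p[:,2]*c["fx"]+c["cx"],p[:,1]/p[:,2]*c["fy"]+c["cy"]]
def go(x,y,z,th):
    """print roll needed and then shift in rolled tool frame. th = direction (rad) of tool x in world"""
    s=read_state(); R=s["orientation"]; t0=np.arctan2(R[1,0],R[0,0]); 
    w=np.array([x,y,z])-s["ee_pos"]; roll=-(th-t0); roll=(roll+np.pi)%(2*np.pi)-np.pi
    X=np.array([np.cos(th),np.sin(th),0]);Y=np.array([np.sin(th),-np.cos(th),0])
    print("t %.2f pos"%s["time_s"],s["ee_pos"].round(4),"th %.3f"%t0,"roll %.3f"%roll,"shift",np.round([w@X,w@Y,-w[2]],4),"F",s["wrist_force"].round(1),"open %.4f"%s["opening"])
E
python3 - <<'E'
from h import *
im=cv2.imread("pics/top0.png"); hsv=cv2.cvtColor(im,cv2.COLOR_BGR2HSV)
for n,p in(("mat",(320,215)),("pad",(172,262)),("slate",(412,260)),("case",(442,240)),("casefront",(430,248)),("oak",(205,270))): print(n,hsv[p[1],p[0]])
def rect(m,seed,z,name):
    k,l,st,ce=cv2.connectedComponentsWithStats(m.astype(np.uint8)); i=l[seed[1],seed[0]]
    c=max(cv2.findContours((l==i).astype(np.uint8),0,cv2.CHAIN_APPROX_NONE)[0],key=cv2.contourArea)
    W=ray("top",c[:,0,:],z)[:,:2]; r=cv2.minAreaRect((W*1000).astype(np.float32)); print(name,i,st[i],r)
H,S,V=[hsv[...,i].astype(int) for i in range(3)]
rect(V<70,(172,262),.022,"pad")
rect((S<40)&(V>120)&(np.arange(640)[None]>395)&(np.arange(640)[None]<452),(412,260),.006,"slate")
rect((H>12)&(H<25)&(S>60)&(V>150),(320,215),.004,"mat")
a=cv2.resize(im[180:310,395:535],None,fx=5,fy=5,interpolation=cv2.INTER_CUBIC)[:600]
b=cv2.imread("pics/scene0.png")[140:270,150:310]; b=cv2.resize(b,None,fx=5,fy=5,interpolation=cv2.INTER_CUBIC)[:600]
cv2.imwrite("pics/crop0.png",cv2.resize(np.hstack([a,b]),None,fx=.53,fy=.53))
E
```

```text
mat [ 16 120 244]
pad [ 12 117  89]
slate [ 15  36 236]
case [ 22  91 253]
casefront [ 14 120 168]
oak [ 23  90 254]
pad 0 [     0      0    640    480 305733] ((584.40283203125, -32.5894775390625), (1168.2889404296875, 1640.1220703125), 0.6047675013542175)
slate 3 [ 401  172   48  157 4203] ((527.4620361328125, -273.2241516113281), (106.12091827392578, 375.7536315917969), 86.38566589355469)
mat 121 [ 271  176   95  122 9537] ((557.81201171875, -14.930397033691406), (281.1144714355469, 201.01390075683594), 6.480344295501709)
```

View pics/crop0.png

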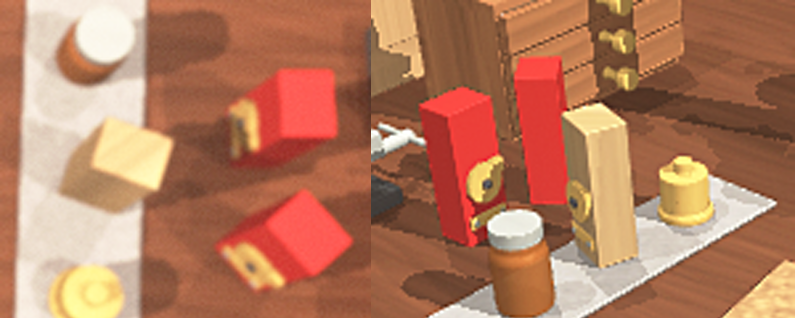

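The crop shows the pale case (top face centre about top (440,240)), with its brass cam on the face towards +x, between jar and barrel. The red blocks stand to its right. Next I measure its top face and the pad.

Run:
```python
from h import *
im=cv2.imread("pics/top0.png"); hsv=cv2.cvtColor(im,cv2.COLOR_BGR2HSV)
H,S,V=[hsv[...,i].astype(int) for i in range(3)]
def rect(m,box,z,name):
    w=np.zeros(m.shape,bool); x0,y0,x1,y1=box; w[y0:y1,x0:x1]=1
    c=max(cv2.findContours((m&w).astype(np.uint8),0,cv2.CHAIN_APPROX_NONE)[0],key=cv2.contourArea)
    W=ray("top",c[:,0,:],z)[:,:2]; r=cv2.minAreaRect((W*1000).astype(np.float32)); print(name,cv2.boundingRect(c),r)
rect(V<140,(140,205,215,320),.022,"pad")
rect((V>215)&(S>65)&(H<30),(415,220,470,265),.156,"case")
rect((S>150)&((H<5)|(H>172))&(V>200),(470,200,535,245),.150,"red1")
rect((S>150)&((H<5)|(H>172))&(V>200),(470,250,535,295),.150,"red2")
go(.5,-.25,.3,0)
```

```text
pad (150, 222, 44, 80) ((489.565673828125, 326.724365234375), (87.91776275634766, 187.6102752685547), 87.63102722167969)
case (427, 224, 33, 28) ((526.8972778320312, -279.5353698730469), (67.42403411865234, 47.92760467529297), 67.7385482788086)
red1 (489, 206, 33, 30) ((566.6182861328125, -421.2765808105469), (60.7567024230957, 71.12892150878906), 8.67007064819336)
red2 (477, 252, 51, 34) ((449.9768981933594, -407.1572265625), (61.414390563964844, 94.1416015625), 32.58503723144531)
t 0.10 pos [ 0.1523 -0.4757  0.2445] th 0.310 roll 0.310 shift [ 0.3477 -0.2257 -0.0555] F [ 0.3 -0.7 -1.2] open 0.0856
```

Run:
```python
from h import *
q=np.array([(435.8,225.3),(459.9,234.7),(455.4,251.7),(430.1,243.4)])
W=ray("top",q,.156)[:,:2]; print(W.round(4),W.mean(0))
print(np.linalg.norm(np.roll(W,-1,0)-W,axis=1))
for a,b in((1,0),(2,3)): print(np.arctan2(*(W[b]-W[a])[::-1])-np.pi/2)
m=W.mean(0); go(*m,.30,-.38)
```

```text
[[ 0.5511 -0.2664]
 [ 0.5307 -0.3175]
 [ 0.4938 -0.3062]
 [ 0.5115 -0.2528]] [ 0.5217744  -0.28570649]
[0.05494603 0.03862334 0.05630637 0.04183973]
-0.3792459209698651
-0.3205247817385204
t 0.10 pos [ 0.1523 -0.4757  0.2445] th 0.310 roll 0.690 shift [ 0.2727 -0.3135 -0.0555] F [ 0.3 -0.7 -1.2] open 0.0856
```

drive_tool(plan=[[[0, 0, -0.028, 0.115], [0, 0, -0.028, 0.115], [0, 0, 0, 0.115], [0, 0, 0, 0.115], [0, 0, 0, 0.115], [0, 0, 0, 0.115], [0.0248, -0.0285, 0, 0], [0.0248, -0.0285, 0, 0], [0.0248, -0.0285, 0, 0], [0.0248, -0.0285, 0, 0]]], jaw=1, squeeze=50)

```text
time_s: 0.93
ee_pos: [0.2877, -0.4062, 0.3009]
orientation: [[0.928, -0.372, -0.0], [-0.372, -0.928, 0.001], [-0.001, -0.001, -1.0]]
wrist_force: [-0.0, -0.6, 0.7]
opening: 0.0855
grasp_force: 0.0
```

drive_tool(plan=[[[0.0248, -0.0285, 0, 0], [0.0248, -0.0285, 0, 0], [0.0248, -0.0285, 0, 0], [0.0248, -0.0285, 0, 0], [0.0248, -0.0285, 0, 0], [0.0248, -0.0285, 0, 0], [0.0248, -0.0285, 0, 0], [0, 0, 0, 0], [0, 0, 0, 0]]])

```text
time_s: 1.68
ee_pos: [0.5233, -0.2848, 0.2996]
orientation: [[0.93, -0.368, -0.002], [-0.368, -0.93, 0.001], [-0.003, -0.0, -1.0]]
wrist_force: [0.3, -0.2, 0.0]
opening: 0.0856
grasp_force: 0.0
```

Run:
```python
from h import *
c=get_calibration("wrist"); im=snapshot("wrist"); cv2.imwrite("pics/w1.png",im[...,::-1]); import pickle; pickle.dump(c,open("w1.pkl","wb"))
go(.5218,-.2857,.125,-.36); print(proj("wrist",[[.5218,-.2857,.156]],c), -c["R"].T@c["t"])
```

```text
t 1.73 pos [ 0.5222 -0.2857  0.3002] th -0.379 roll -0.019 shift [-3.000e-04  1.000e-04  1.752e-01] F [ 0.6  0.2 -0.1] open 0.0853
[[321.96990714 224.18716213]] [ 0.6020458  -0.31541189  0.4285254 ]
```

View pics/w1.png

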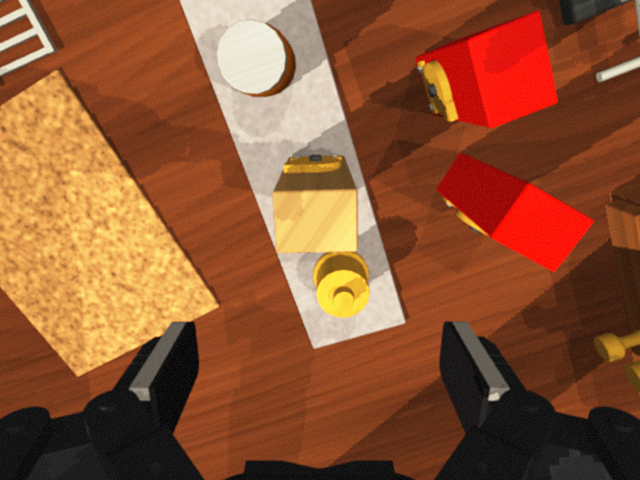

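The wrist view shows the case's top face with corners at about (275,191), (357,190), (357,250) and (275,250). The cam is at (315,162) on the far face, the jar is above and the barrel below.

Run:
```python
from h import *; import pickle
c=pickle.load(open("w1.pkl","rb"))
hsv=cv2.cvtColor(cv2.imread("pics/w1.png"),cv2.COLOR_BGR2HSV).astype(int); m=np.zeros((480,640),np.uint8)
print(hsv[220,320],hsv[185,300])
m[186:258,262:368]=((hsv[...,2]>195)&(hsv[...,1]>70)&(hsv[...,1]<150)&(hsv[...,0]>15))[186:258,262:368]
m=cv2.morphologyEx(m,cv2.MORPH_OPEN,np.ones((9,9)))
k=max(cv2.findContours(m,0,2)[0],key=cv2.contourArea)
W=ray("wrist",k[:,0],.156,c)[:,:2]; print(cv2.boundingRect(k),cv2.minAreaRect((W*1000).astype(np.float32)))
W=ray("wrist",[(274.5,191),(357,190.5),(357.5,250.5),(274.5,250.5)],.156,c)[:,:2]; print(W.mean(0),np.linalg.norm(np.roll(W,-1,0)-W,axis=1),[np.arctan2(*(W[i]-W[j])[::-1]) for i,j in((0,3),(1,2))])
go(*W.mean(0),.125,-.379)
```

```text
[ 21 135 248] [ 15 149 108]
(275, 192, 81, 61) ((524.7105712890625, -281.4112548828125), (54.19287872314453, 41.506465911865234), 69.98639678955078)
[ 0.52514823 -0.2826454 ] [0.05371033 0.04182338 0.05668491 0.0414932 ] [np.float64(-0.41104148360781095), np.float64(-0.33960976330091136)]
t 1.73 pos [ 0.5222 -0.2857  0.3002] th -0.379 roll 0.000 shift [ 0.0016 -0.0039  0.1752] F [ 0.6  0.2 -0.1] open 0.0853
```

drive_tool(plan=[[[0.001, -0.004, 0, -0.01], [0, 0, 0.035, 0], [0, 0, 0.035, 0], [0, 0, 0.035, 0], [0, 0, 0.03, 0], [0, 0, 0.025, 0], [0, 0, 0.015, 0], [0, 0, 0, 0]]])

```text
time_s: 2.4
ee_pos: [0.5206, -0.2826, 0.1225]
orientation: [[0.931, -0.364, -0.007], [-0.364, -0.931, 0.004], [-0.008, -0.001, -1.0]]
wrist_force: [-1.2, 0.4, -0.1]
opening: 0.0854
grasp_force: 0.0
```

drive_tool(plan=[[[0, 0, 0, 0], [0, 0, 0, 0], [0, 0, 0, 0], [0, 0, 0, 0], [0, 0, 0, 0], [0, 0, 0, 0], [0, 0, 0, 0], [0, 0, 0, 0]]], jaw=-1, squeeze=60)

```text
time_s: 3.07
ee_pos: [0.5258, -0.2838, 0.1288]
orientation: [[0.932, -0.362, 0.004], [-0.362, -0.932, -0.003], [0.004, 0.001, -1.0]]
wrist_force: [0.4, 0.9, 6.2]
opening: 0.0553
grasp_force: 64.4
```

drive_tool(plan=[[[0, 0, -0.01, 0], [0, 0, -0.025, 0], [0, 0, -0.035, 0], [0, 0, -0.035, 0], [0, 0, -0.025, 0], [0, 0, -0.01, 0], [0, 0, 0, 0], [0, 0, 0, 0]]])

```text
time_s: 3.73
ee_pos: [0.5242, -0.2828, 0.2654]
orientation: [[0.932, -0.362, -0.001], [-0.362, -0.932, 0.001], [-0.001, -0.0, -1.0]]
wrist_force: [-0.2, -0.1, -3.9]
opening: 0.0554
grasp_force: 64.4
```

Run:
```python
from h import *
go(.606,-.0096,.27,.113); print(read_state()["grasp_force"],read_state()["joints"].round(2))
```

```text
t 3.73 pos [ 0.5242 -0.2828  0.2654] th -0.370 roll -0.483 shift [ 0.1121 -0.2622 -0.0046] F [-0.2 -0.1 -3.9] open 0.0554
64.42322731018066 [-0.49  0.43  0.33  1.47  0.    3.02]
```

drive_tool(plan=[[[0, 0, 0, -0.1], [0, 0, 0, -0.12], [0, 0, 0, -0.12], [0, 0, 0, -0.1], [0, 0, 0, -0.043], [0.006, -0.0142, 0, 0], [0.012, -0.028, 0, 0], [0.014, -0.033, 0, 0], [0.014, -0.033, 0, 0], [0.014, -0.033, 0, 0]]])

```text
time_s: 4.57
ee_pos: [0.5668, -0.1344, 0.2627]
orientation: [[0.994, 0.112, -0.006], [0.112, -0.994, 0.002], [-0.006, -0.002, -1.0]]
wrist_force: [0.6, -0.4, -3.0]
opening: 0.0554
grasp_force: 64.4
```

drive_tool(plan=[[[0.014, -0.033, 0, 0], [0.014, -0.033, 0, 0], [0.012, -0.027, 0, 0], [0.007, -0.017, 0, 0], [0.004, -0.01, 0, 0], [0, 0, 0, 0], [0, 0, 0, 0], [0, 0, 0, 0]]])

```text
time_s: 5.23
ee_pos: [0.6047, -0.0123, 0.2653]
orientation: [[0.994, 0.111, -0.002], [0.111, -0.994, -0.001], [-0.002, 0.0, -1.0]]
wrist_force: [0.1, -0.2, -2.7]
opening: 0.0552
grasp_force: 64.5
```

Run:
```python
from h import *
go(.606,-.0096,.127,.113); print(read_state()["grasp_force"],read_state()["joints"].round(2))
im=snapshot("scene"); cv2.imwrite("pics/s2.png",cv2.resize(im[100:330,150:450,::-1],None,fx=2,fy=2))
```

```text
t 5.23 pos [ 0.6047 -0.0123  0.2653] th 0.111 roll -0.002 shift [ 0.0016 -0.0025  0.1383] F [ 0.1 -0.2 -2.7] open 0.0552
64.47139978408813 [-0.02  0.45  0.36  1.48 -0.    3.01]
```

View pics/s2.png

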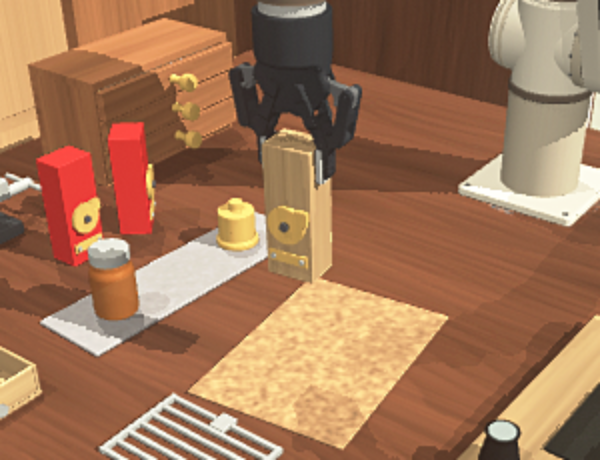

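The case hangs upright in the gripper over the mat (bottom at about (300,275) in the crop), with the cam facing +x. Now I lower it.

drive_tool(plan=[[[0.001, -0.002, 0.015, 0], [0, 0, 0.03, 0], [0, 0, 0.03, 0], [0, 0, 0.025, 0], [0, 0, 0.015, 0], [0, 0, 0.01, 0], [0, 0, 0.005, 0], [0, 0, 0, 0], [0, 0, 0, 0], [0, 0, 0, 0]]])

```text
time_s: 6.12
ee_pos: [0.6073, -0.0092, 0.138]
orientation: [[0.994, 0.112, 0.003], [0.112, -0.994, -0.0], [0.003, 0.0, -1.0]]
wrist_force: [-0.1, -0.9, -3.2]
opening: 0.0551
grasp_force: 64.4
```

drive_tool(plan=[[[0, 0, 0.003, 0], [0, 0, 0.003, 0], [0, 0, 0.002, 0], [0, 0, 0.001, 0], [0, 0, 0, 0], [0, 0, 0, 0]]])

```text
time_s: 6.62
ee_pos: [0.6061, -0.0088, 0.1273]
orientation: [[0.994, 0.113, -0.0], [0.113, -0.994, 0.0], [-0.0, -0.0, -1.0]]
wrist_force: [0.1, -0.1, -2.5]
opening: 0.0554
grasp_force: 64.6
```

drive_tool(plan=[[[0, 0, 0.001, 0], [0, 0, 0, 0], [0, 0, 0.001, 0], [0, 0, 0, 0], [0, 0, 0, 0]]])

```text
time_s: 7.03
ee_pos: [0.6065, -0.0088, 0.1269]
orientation: [[0.994, 0.113, 0.002], [0.113, -0.994, 0.0], [0.002, 0.0, -1.0]]
wrist_force: [-2.3, 0.8, 5.7]
opening: 0.0553
grasp_force: 65.2
```

drive_tool(plan=[[[0, 0, 0, 0], [0, 0, 0, 0], [0, 0, 0, 0], [0, 0, 0, 0], [0, 0, 0, 0], [0, 0, 0, 0], [0, 0, 0, 0]]], jaw=1)

```text
time_s: 7.62
ee_pos: [0.6062, -0.0088, 0.1252]
orientation: [[0.994, 0.113, -0.0], [0.113, -0.994, 0.0], [-0.0, -0.0, -1.0]]
wrist_force: [-0.2, 0.9, 0.4]
opening: 0.0855
grasp_force: 0.0
```

drive_tool(plan=[[[0, 0, -0.015, 0], [0, 0, -0.03, 0], [0, 0, -0.03, 0], [0, 0, -0.03, 0], [0, 0, -0.02, 0], [0, 0, -0.005, 0], [0, 0, 0, 0]]])

```text
time_s: 8.2
ee_pos: [0.6073, -0.0089, 0.2574]
orientation: [[0.994, 0.112, 0.005], [0.112, -0.994, -0.0], [0.005, 0.001, -1.0]]
wrist_force: [-0.6, 0.1, 0.2]
opening: 0.0859
grasp_force: 0.0
```

Run:
```python
from h import *
go(.606,-.0096,.25,.113)
c=get_calibration("wrist"); im=snapshot("wrist"); hsv=cv2.cvtColor(im,cv2.COLOR_RGB2HSV).astype(int)
sc=snapshot("scene"); 
cv2.imwrite("pics/s3.png",cv2.resize(np.hstack([im,sc])[...,::-1],None,fx=.62,fy=.62))
print(proj("wrist",[[.606,-.009,.154]],c))
```

```text
t 8.20 pos [ 0.6073 -0.0089  0.2574] th 0.113 roll -0.000 shift [-0.0013  0.0006  0.0074] F [-0.6  0.1  0.2] open 0.0859
[[319.45849692 246.93364383]]
```

View pics/s3.png

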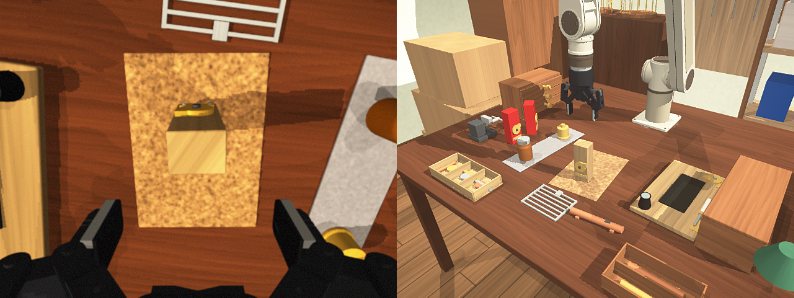

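The case stands free on the mat, top face centre at wrist (316,242) against an expected (319,247). Next I shut the gripper, move ahead of the front, lower and push back.

drive_tool(plan=[[[0.02, 0, 0, 0], [0.035, 0, 0, 0], [0.02, 0, 0, 0], [0, 0, 0.02, 0], [0, 0, 0.03, 0], [0, 0, 0.03, 0], [0, 0, 0.022, 0], [0, 0, 0.01, 0], [0, 0, 0, 0], [0, 0, 0, 0]]], jaw=-1)

```text
time_s: 9.13
ee_pos: [0.68, -0.0004, 0.1422]
orientation: [[0.994, 0.113, -0.003], [0.113, -0.994, 0.0], [-0.003, -0.0, -1.0]]
wrist_force: [0.7, 0.6, 1.3]
opening: 0.0002
grasp_force: 0.0
```

drive_tool(plan=[[[-0.01, 0, 0, 0], [-0.012, 0, 0, 0], [-0.01, 0, 0, 0], [-0.008, 0, 0, 0], [-0.008, 0, 0, 0], [-0.008, 0, 0, 0], [-0.008, 0, 0, 0]]])

```text
time_s: 9.72
ee_pos: [0.6186, -0.0077, 0.1464]
orientation: [[0.994, 0.113, 0.006], [0.113, -0.994, -0.0], [0.006, 0.001, -1.0]]
wrist_force: [0.4, 0.0, 0.9]
opening: 0.0001
grasp_force: 0.2
```

drive_tool(plan=[[[-0.008, 0, 0, 0], [-0.008, 0, 0, 0], [-0.008, 0, 0, 0], [-0.006, 0, 0, 0], [0, 0, 0, 0], [0, 0, 0, 0], [0.02, 0, 0, 0], [0.02, 0, -0.02, 0], [0, 0, -0.03, 0], [0, 0, -0.03, 0]]])

```text
time_s: 10.55
ee_pos: [0.6276, -0.0062, 0.2226]
orientation: [[0.994, 0.113, -0.002], [0.113, -0.994, 0.0], [-0.002, -0.0, -1.0]]
wrist_force: [1.3, 0.4, 0.5]
opening: -0.0
grasp_force: 0.0
```

Run:
```python
from h import *
go(.509,-.0205,.25,.113); 
import pickle
c=get_calibration("wrist"); im=snapshot("wrist"); pickle.dump(c,open("w4.pkl","wb")); cv2.imwrite("pics/w4.png",im[...,::-1])
top=snapshot("top"); cv2.imwrite("pics/t4.png",top[...,::-1])
cv2.imwrite("pics/c4.png",cv2.resize(np.hstack([cv2.resize(im,(480,360)),cv2.resize(top[150:330,240:480],(480,360))])[...,::-1],None,fx=.83,fy=.83))
```

```text
t 10.55 pos [ 0.6276 -0.0062  0.2226] th 0.113 roll 0.000 shift [-0.1195  0.0008 -0.0274] F [1.3 0.4 0.5] open -0.0000
```

View pics/c4.png

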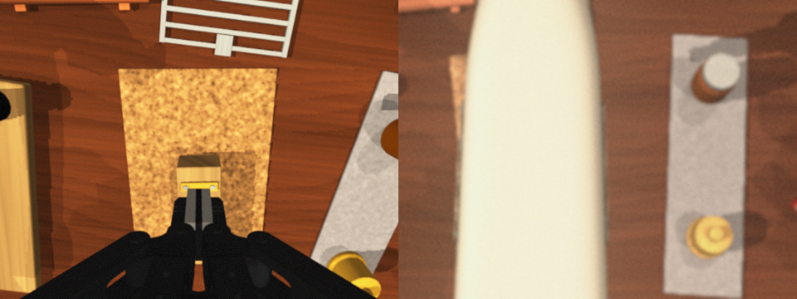

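The case lies on its back with its foot edge at about (198,158) in the crop and the brass strip on top. The arm hides the rest, so I move over it, make a half turn and look.

drive_tool(plan=[[[0, 0, -0.025, 0], [-0.02, 0, -0.025, 0], [-0.035, 0, 0, 0], [-0.035, 0, 0, 0], [-0.025, 0, 0, 0], [-0.005, 0, 0, -0.05], [0, 0, 0, -0.115], [0, 0, 0, -0.115], [0, 0, 0, -0.115], [0, 0, 0, -0.115]]], jaw=1)

```text
time_s: 11.48
ee_pos: [0.508, -0.02, 0.2732]
orientation: [[0.809, 0.588, 0.001], [0.588, -0.809, -0.0], [0.0, 0.0, -1.0]]
wrist_force: [0.5, 0.3, 0.1]
opening: 0.0855
grasp_force: 0.0
```

drive_tool(plan=[[[0, 0, 0, -0.12], [0, 0, 0, -0.12], [0, 0, 0, -0.12], [0, 0, 0, -0.12], [0, 0, 0, -0.12], [0, 0, 0, -0.12], [0, 0, 0, -0.12], [0, 0, 0, -0.12], [0, 0, 0, -0.12], [0, 0, 0, -0.12]]])

```text
time_s: 12.32
ee_pos: [0.5081, -0.02, 0.273]
orientation: [[-0.255, 0.967, 0.0], [0.967, 0.255, 0.0], [0.0, 0.0, -1.0]]
wrist_force: [0.4, -0.3, -0.7]
opening: 0.0855
grasp_force: 0.0
```

drive_tool(plan=[[[0, 0, 0, -0.12], [0, 0, 0, -0.12], [0, 0, 0, -0.12], [0, 0, 0, -0.12], [0, 0, 0, -0.12], [0, 0, 0, -0.12], [0, 0, 0, -0.12], [0, 0, 0, -0.12], [0, 0, 0, -0.12], [0, 0, 0, -0.12]]])

```text
time_s: 13.15
ee_pos: [0.5081, -0.0199, 0.273]
orientation: [[-0.994, 0.113, 0.0], [0.113, 0.994, 0.0], [-0.0, 0.0, -1.0]]
wrist_force: [0.2, 0.4, -0.4]
opening: 0.0855
grasp_force: 0.0
```

Run:
```python
from h import *
import pickle
c=get_calibration("wrist"); im=snapshot("wrist"); pickle.dump(c,open("w5.pkl","wb")); cv2.imwrite("pics/w5.png",im[...,::-1])
go(.509,-.0205,.25,.113+np.pi); print(read_state()["joints"].round(2))
```

```text
t 13.20 pos [ 0.5081 -0.0199  0.273 ] th 3.032 roll -0.222 shift [-0.0008 -0.0007  0.023 ] F [-0.6 -0.3 -0.6] open 0.0855
[-0.04  0.25  0.09  1.41  0.    0.07]
```

View pics/w5.png

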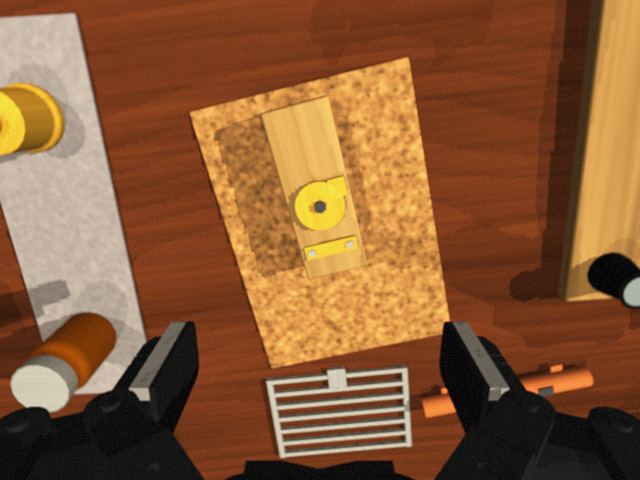

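The case lies on its back on the mat with the cam up. Its top-face corners are at about (263,114), (328,96), (366,265) and (308,278), and the cam hub is at (320,207).

Run:
```python
from h import *; import pickle
c=pickle.load(open("w5.pkl","rb"))
im=cv2.imread("pics/w5.png"); hsv=cv2.cvtColor(im,cv2.COLOR_BGR2HSV).astype(int)
W=ray("wrist",[(263,114),(328,96),(366,265),(308,278)],.048,c)[:,:2]; m=W.mean(0)
print(W.round(4),m,np.linalg.norm(np.roll(W,-1,0)-W,axis=1))
a=[np.arctan2(*(W[i]-W[j])[::-1])%np.pi for i,j in((0,3),(1,2))]; print(a)
print("cam",ray("wrist",[(320,207)],.058,c))
a=np.mean(a)
if a<1:a+=np.pi
go(*m,.035,a)
# pad refinement from top0
im=cv2.imread("pics/top0.png"); V=im.max(2); mk=np.zeros(V.shape,np.uint8); mk[205:320,140:215]=V[205:320,140:215]<140
k=max(cv2.findContours(mk,0,1)[0],key=cv2.contourArea); print(cv2.minAreaRect((ray("top",k[:,0],.022)[:,:2]*1000).astype(np.float32)))
```

```text
[[ 0.4383 -0.0562]
 [ 0.4306 -0.0032]
 [ 0.5777  0.0153]
 [ 0.5845 -0.0379]] [ 0.50777784 -0.02051979] [0.05353802 0.14827756 0.05369407 0.14731772]
[np.float64(0.12454740604385073), np.float64(0.12566891095614796)]
cam [[ 0.51694915 -0.01938057  0.058     ]]
t 13.20 pos [ 0.5081 -0.0199  0.273 ] th 3.032 roll -0.234 shift [ 0.0004 -0.0005  0.238 ] F [-0.6 -0.3 -0.6] open 0.0855
((489.565673828125, 326.724365234375), (87.91776275634766, 187.6102752685547), 87.63102722167969)
```

drive_tool(plan=[[[0, 0, 0.02, -0.117], [0, 0, 0.035, -0.117], [0, 0, 0.035, 0], [0, 0, 0.035, 0], [0, 0, 0.035, 0], [0, 0, 0.03, 0], [0, 0, 0.025, 0], [0, 0, 0.015, 0], [0, 0, 0.01, 0], [0, 0, 0.003, 0]]])

```text
time_s: 14.03
ee_pos: [0.5067, -0.0199, 0.0284]
orientation: [[-0.994, -0.114, -0.003], [-0.114, 0.994, 0.0], [0.003, 0.0, -1.0]]
wrist_force: [-0.1, 0.2, -0.4]
opening: 0.0853
grasp_force: 0.0
```

drive_tool(plan=[[[0, 0, 0, 0], [0, 0, 0, 0], [0, 0, 0.002, 0], [0, 0, 0, 0]]])

```text
time_s: 14.37
ee_pos: [0.5088, -0.0201, 0.0293]
orientation: [[-0.993, -0.115, 0.002], [-0.115, 0.993, -0.0], [-0.002, -0.0, -1.0]]
wrist_force: [-0.7, 0.3, 0.5]
opening: 0.0857
grasp_force: 0.0
```

drive_tool(plan=[[[0, 0, 0, 0], [0, 0, 0, 0], [0, 0, 0, 0], [0, 0, 0, 0], [0, 0, 0, 0], [0, 0, 0, 0], [0, 0, 0, 0], [0, 0, 0, 0]]], jaw=-1, squeeze=60)

```text
time_s: 15.03
ee_pos: [0.5085, -0.0202, 0.0292]
orientation: [[-0.993, -0.115, 0.002], [-0.115, 0.993, -0.001], [-0.002, -0.001, -1.0]]
wrist_force: [-1.0, -0.4, 6.5]
opening: 0.0552
grasp_force: 65.6
```

drive_tool(plan=[[[0, 0, -0.01, 0], [0, 0, -0.025, 0], [0, 0, -0.035, 0], [0, 0, -0.035, 0], [0, 0, -0.03, 0], [0, 0, -0.015, 0], [0, 0, 0, 0]]])

```text
time_s: 15.62
ee_pos: [0.51, -0.02, 0.1825]
orientation: [[-0.993, -0.115, 0.008], [-0.115, 0.993, -0.0], [-0.007, -0.001, -1.0]]
wrist_force: [0.8, -0.2, -3.3]
opening: 0.0552
grasp_force: 64.7
```

Run:
```python
from h import *
go(.4896,.3267,.18,np.pi-.042); print(read_state()["grasp_force"],read_state()["joints"].round(2))
```

```text
t 15.62 pos [ 0.51   -0.02    0.1825] th -3.026 roll 0.157 shift [0.035  0.3455 0.0025] F [ 0.8 -0.2 -3.3] open 0.0552
64.6522057056427 [-0.04  0.29 -0.09  1.18  0.   -0.15]
```

drive_tool(plan=[[[0, 0, 0, 0.05], [0, 0, 0, 0.08], [0, 0, 0, 0.027], [0.001, 0.01, 0, 0], [0.003, 0.025, 0, 0], [0.004, 0.035, 0, 0], [0.004, 0.04, 0, 0], [0.004, 0.04, 0, 0], [0.004, 0.04, 0, 0], [0.004, 0.04, 0, 0]]])

```text
time_s: 16.45
ee_pos: [0.4917, 0.2129, 0.1768]
orientation: [[-0.999, 0.041, -0.003], [0.041, 0.999, -0.001], [0.003, -0.001, -1.0]]
wrist_force: [2.2, -0.2, -2.6]
opening: 0.0552
grasp_force: 64.5
```

drive_tool(plan=[[[0.004, 0.04, 0, 0], [0.003, 0.035, 0, 0], [0.003, 0.025, 0, 0], [0.001, 0.012, 0, 0], [0, 0.003, 0, 0], [0, 0, 0, 0], [0, 0, 0, 0], [0, 0, 0, 0]]])

```text
time_s: 17.12
ee_pos: [0.4873, 0.3245, 0.178]
orientation: [[-0.999, 0.044, -0.001], [0.044, 0.999, -0.001], [0.001, -0.001, -1.0]]
wrist_force: [0.8, -0.1, -3.1]
opening: 0.0553
grasp_force: 64.6
```

Run:
```python
from h import *
import pickle
c=get_calibration("wrist"); im=snapshot("wrist"); pickle.dump(c,open("w6.pkl","wb")); cv2.imwrite("pics/w6.png",im[...,::-1])
go(.4896,.3267,.05,np.pi-.042); print(read_state()["grasp_force"],read_state()["joints"].round(2))
a=-.042; X=np.array([np.cos(a),np.sin(a),0]);Y=np.array([-np.sin(a),np.cos(a),0])
print(proj("wrist",[np.array([.4896,.3267,.022])+i*.095*X+j*.045*Y for i,j in((1,1),(1,-1),(-1,-1),(-1,1))],c).round())
```

```text
t 17.17 pos [0.4875 0.3245 0.1782] th 3.098 roll -0.002 shift [-0.002   0.0023  0.1282] F [-0.9  0.3 -2.9] open 0.0551
64.57049489021301 [ 0.59  0.44  0.12  1.25 -0.    0.63]
[[380. 339.]
 [263. 339.]
 [250.  75.]
 [394.  74.]]
```

View pics/w6.png

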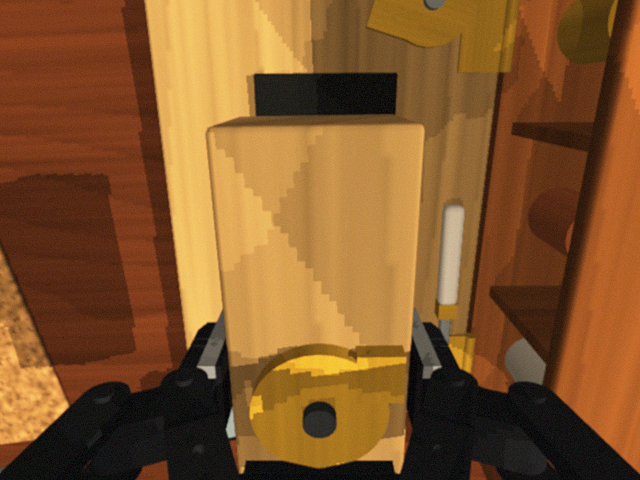

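The pad's near edge is at (255–396, 73), against a predicted (250–394, 74), so the pad lies about 2 mm further in +y. The case is parallel to it. I'll correct that and lower.

drive_tool(plan=[[[-0.001, 0.0035, 0.012, 0], [0, 0, 0.025, 0], [0, 0, 0.03, 0], [0, 0, 0.025, 0], [0, 0, 0.015, 0], [0, 0, 0.01, 0], [0, 0, 0.005, 0], [0, 0, 0, 0], [0, 0, 0, 0], [0, 0, 0, 0]]])

```text
time_s: 18.0
ee_pos: [0.4895, 0.3302, 0.0577]
orientation: [[-0.999, 0.042, 0.002], [0.042, 0.999, 0.002], [-0.002, 0.002, -1.0]]
wrist_force: [-0.2, -0.2, -3.1]
opening: 0.0552
grasp_force: 64.6
```

drive_tool(plan=[[[0, 0, 0.003, 0], [0, 0, 0.003, 0], [0, 0, 0.001, 0], [0, 0, 0.001, 0], [0, 0, 0, 0], [0, 0, 0, 0]]])

```text
time_s: 18.5
ee_pos: [0.4883, 0.3296, 0.0483]
orientation: [[-0.999, 0.042, -0.0], [0.042, 0.999, -0.0], [0.0, -0.0, -1.0]]
wrist_force: [0.2, 0.1, -3.0]
opening: 0.0549
grasp_force: 64.6
```

drive_tool(plan=[[[0, -0.001, 0.001, 0], [0, 0, 0, 0], [0, 0, 0.001, 0], [0, 0, 0, 0], [0, 0, 0, 0]]])

```text
time_s: 18.92
ee_pos: [0.4885, 0.3286, 0.0473]
orientation: [[-0.999, 0.042, 0.001], [0.042, 0.999, 0.0], [-0.001, 0.0, -1.0]]
wrist_force: [-1.6, -1.4, 4.9]
opening: 0.0553
grasp_force: 65.4
```

Contact with the pad, so I release and rise. Then I'll move aside to check.

drive_tool(plan=[[[0, 0, 0, 0], [0, 0, 0, 0], [0, 0, 0, 0], [0, 0, 0, 0], [0, 0, 0, 0], [0, 0, 0, 0], [0, 0, 0, 0]]], jaw=1)

```text
time_s: 19.5
ee_pos: [0.4884, 0.3286, 0.0462]
orientation: [[-0.999, 0.042, -0.0], [0.042, 0.999, -0.0], [0.0, -0.0, -1.0]]
wrist_force: [-0.7, 0.6, -0.1]
opening: 0.0854
grasp_force: 0.0
```

drive_tool(plan=[[[0, 0, -0.015, 0], [0, 0, -0.03, 0], [0, 0, -0.035, 0], [0, 0, -0.035, 0], [0, 0, -0.035, 0], [0, 0, -0.035, 0], [0, 0, -0.025, 0], [0, 0, -0.01, 0], [0, 0, 0, 0], [0, 0, 0, 0]]])

```text
time_s: 20.33
ee_pos: [0.4883, 0.3285, 0.2655]
orientation: [[-0.999, 0.042, -0.0], [0.042, 0.999, -0.0], [0.0, -0.0, -1.0]]
wrist_force: [0.4, -0.4, 0.2]
opening: 0.0858
grasp_force: 0.0
```

Run:
```python
from h import *
c=get_calibration("wrist"); im=snapshot("wrist"); import pickle; pickle.dump(c,open("w7.pkl","wb")); cv2.imwrite("pics/w7.png",im[...,::-1])
sc=snapshot("scene"); cv2.imwrite("pics/c7.png",cv2.resize(np.hstack([im,sc])[...,::-1],None,fx=.62,fy=.62))
print(read_state()["wrist_force"],read_state()["ee_pos"])
```

```text
[-0.41921738 -0.26617215 -0.40873427] [0.48744363 0.32801715 0.26363863]
```

View pics/c7.png

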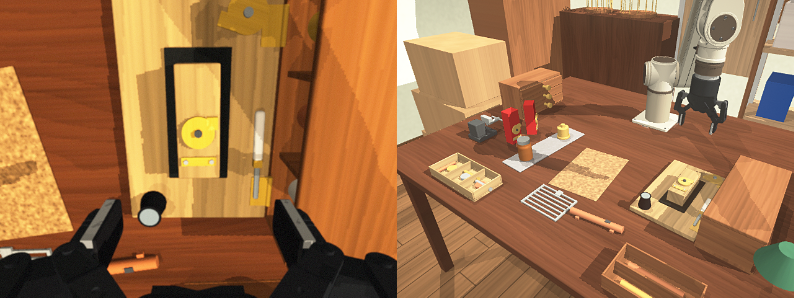

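The case lies cam up on the pad, parallel to it (wrist half: pad 165–231 × 47–178, case 173–222 × 62–171). Next I check the centring numerically.

Run:
```python
from h import *; import pickle
c=pickle.load(open("w7.pkl","rb")); im=cv2.imread("pics/w7.png"); V=im.max(2).astype(int)
m=np.zeros(V.shape,np.uint8); m[60:310,250:385]=V[60:310,250:385]<70
k=np.vstack([q for q in cv2.findContours(m,0,1)[0] if cv2.contourArea(q)>80])
print("pad",cv2.boundingRect(k),cv2.minAreaRect((ray("wrist",k[:,0],.022,c)[:,:2]*1000).astype(np.float32)))
hull=cv2.convexHull(k); w=np.zeros_like(m); cv2.fillConvexPoly(w,hull,1)
h=cv2.erode(w,np.ones((5,5)))&(V>110)
q=max(cv2.findContours(h.astype(np.uint8),0,1)[0],key=cv2.contourArea)
print("case",cv2.boundingRect(q),cv2.minAreaRect((ray("wrist",q[:,0],.066,c)[:,:2]*1000).astype(np.float32)))
```

```text
pad (265, 76, 109, 210) ((487.972412109375, 329.35394287109375), (89.04993438720703, 187.9683837890625), 87.74295043945312)
case (280, 101, 76, 183) ((486.08038330078125, 329.466796875), (56.22678756713867, 147.00137329101562), 88.59709930419922)
```

```bash
python3 -c "
from bench import *
print(finish_job())"
```

```text
the job is handed in; nothing more can be done
None
```

The case was stood on the mat, let go, pushed onto its back and set down cam-up lengthwise on the black pad, within about 2 mm of its middle by the last wrist picture. I handed the job in at about 20 s of the 58 s allowed, and the hand-in returned no verdict.

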